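# Wedge a tapered table leg into the drilling jig

### The job

The tapered table leg lies the wrong way round in the drilling jig after the first pass. Turn it end for end and lay it back flat, its square head up to the end stop and its straight edge to the aluminium fence; then slide the packing wedge, thin end first, into the wide end of the gap between the leg's tapered side and the cleat until it is tight between the two and presses the leg flush against the fence. Finish still gripping the wedge by its peg and keeping it pressed in, so that the leg can be drilled, and leave the other things on the bench where they are.

Things in the scene. Friction and masses are not known exactly. Their poses are not given: they have to be found in the camera images.
- jig_corner (a point): Inner corner of the drilling jig, on its board: x points square into the fence, y along the fence to the end stop, z up. Plywood board fixed to the bench, top 12 mm above it, x -100 to 40, y -258 to 22 mm. Dark wooden end stop with slippery white nylon facing: face at y = 0, 17 mm high, 18 mm thick, x -72 to 0 mm. Place and yaw vary
- jig_fence: Aluminium angle fence on the jig board: upright face at x = 0 of jig_corner, 17 mm high, y from -225 to 0 mm there, with a low flange behind. Same axes as jig_corner; origin in the middle of the board's top
- jig_cleat: Dark wooden cleat on the jig board, parallel to the fence: face at x = -66 mm of jig_corner, 17 mm high, 28 mm wide, y from -243 to -58 mm there. Axes and origin as jig_fence
- leg_center (a point): Centre, half-way up, of the pale wooden table leg in the jig (a second, fixed down, lies behind as a bystander): 200 mm long, 40 mm high, 0.24 kg (varies). y points from foot to head, x to the straight edge (x = 28 mm all along). The head, y 20 to 100 mm, is 56 mm wide with parallel sides; beyond, the -x side tapers evenly from x = -28 mm to x = -10 mm at the foot (y = -100 mm), 38 mm wide
- leg: The same leg; origin mid-underside. At the start it lies in the jig with its foot to the end stop and its straight edge along the cleat. Rightly laid it has the axes of jig_corner; the gap to the cleat is then 10 mm beside the head and widens to 28 mm at the foot, 200 mm from the end stop
- leg_edge_head (a point): Lower end of the leg's straight edge at the head: leg_center plus (28, 100, -20) mm in the leg's axes
- leg_edge_foot (a point): Lower end of the leg's straight edge at the foot: leg_center plus (28, -100, -20) mm in the leg's axes
- wedge_peg (a point): Grip point on the axis of the round upright peg (20 mm thick, 62 mm tall, on top of the 20 mm high wedge), 62 mm above the underside of the brown wooden packing wedge, 0.09 kg. y points to the thin end, which lies 85 mm ahead and is 13 mm thick; the other end lies 35 mm behind, 31 mm thick
- wedge: The same wedge; origin on its underside below the peg. The face at x = -12.9 mm runs along y and goes to the cleat; the other, at x = 0.1 mm at the thin and 18.1 mm at the thick end, has the leg's taper. With the leg home in the corner it is tight with its peg about 185 mm from the stop's face, its thick end 20 mm out past the foot
- wedge_tip (a point): Middle of the wedge's thin end, at its underside
- tape_measure: Bystander: yellow tape measure, 68 x 79 x 65 mm, loose; origin at its underside
- pliers_red: Bystander: pliers with red handles, 96 x 176 x 17 mm, loose; origin at its underside
- duct_tape: Bystander: roll of grey tape, 106 mm across, 48 mm high, loose; origin at its underside

How it is judged:
By the outcome, as a careful person would: the job done as asked, in the order asked, and still so for the second after the job is handed in, while the arm keeps its last pose, push and grip.
It also fails if it takes over 64 s, if anything falls off the work surface, if the arm or the gripper's body presses on something with over 40 N, if the wrist force passes 120 N, or if a joint passes its speed limit or range.

### The arm

A 7-joint arm with a two-finger parallel gripper is mounted at the origin on a cart in front of the work surface, level with it; the furniture and walls round the work are solid. World frame = base frame: x ahead of the robot, y to its left, z up, the work surface at z = 0. Lengths are in m, angles in rad, forces in N, time in s.
With the tool pointing down it reaches from about 0.425 to 1.025 m from the base axis. Payload 9.4 kg.
Tool frame: the origin (TCP) lies on the mounting face of the last link; the fingertips stand 186 mm ahead of it and the grasp point (between the pads) lies 167 mm ahead of it; z points along the fingers, y is the line along which they close (so a half turn about z gives the same grasp; the last joint's range is limited). The gripper opens to 93 mm and grips with 3 to 60 N. Pads are 15 mm wide; open, the fingers measure 128 mm over their backs; the gripper's body (75 mm by 188 mm) begins 65 mm behind the grasp point.
Start: joints at [-1.338, 0.599, -0.003, 1.599, 0.002, 0.943, -0.08], TCP at [0.221, 0.69, 0.405] pointing down, gripper open.
Joint ranges: [-2.57, 2.57], [-0.35, 1.97], [-1.29, 1.29], [0.11, 2.56], [-1.05, 4.19], [0.11, 1.86], [-2.63, 2.63]. Speed limits (rad/s): [2.22, 2.22, 3.01, 3.01, 3.14, 3.14, 3.14].

### API

Orientations are given as [roll, pitch, yaw] about the fixed x, y, z axes, in that order (R = Rz(yaw) Ry(pitch) Rx(roll)).
In Python, from station import ctrl gives the robot as it stands. The module is installed in compiled form; this text tells all that it offers.
- The arm moves only by the tool play_rows, never from a script. Its argument "series" is a list of rows, each a list of 3 entries, a list of its own where there are three numbers: the shift along the tool's x, y, z in m, then the turn about the tool's z in rad, then the finger opening in m, from 0 to 0.093. In form: [[[tx, ty, tz], turn, hand], ...]. A call has exactly 10 rows; each row shifts and turns the commanded pose from where the row before left it, along the tool's axes as they then stand; what a row does not reach is not made up. A row lasts 1/8 s, in which the tool goes at most 62.5 mm and 10.7 degrees, less where a joint would pass 70% of its speed; a pose out of reach is approached as far as the arm can. A call with a gripper value outside its range is refused whole. The fingers move at their own pace and stop on an object; the grip force is fixed at half the most. Time passes only in rows, so rows that do not move let the fingers close, or fill a call up. It gives the time, the measured TCP pose, the force, the opening and the grip force at its end, in the units of the state.
- ctrl.observe(): the state, without advancing time (a new reading comes with each control period).
- ctrl.grab_frame(name): name is "side" or "top" or "wrist"; returns a dict with "pixels" (400x640x3 uint8, red, green, blue), "z_map" (400x640 float32, m along the optical axis (not along the pixel's ray), 0 where there is no reading), "intrinsics" (3x3 intrinsics, pixels), "rvec" (rotation vector, rad) and "tvec" (3), from world to camera coordinates, as OpenCV has them. Camera axes: x right, y down, z forward; pixel columns grow to the right and rows downward; lengths in m; the calibration is good to about 2 mm. The wrist camera is an equidistant fisheye: a pixel r from the principal point sees the ray r / f radians off the axis. A picture is of the moment at which its call begins.
- ctrl.finish_job(): hands the job in; it is judged then, once.
Trained networks look in the newest picture that a camera, given by its name, has taken for a name from the list of things; names that differ only in an ending like _2 or _b are one class to them, and where a whole thing is asked for, a point or a joint stands for the part that bears it (a point fixed in the world has none). Each returns a list of dicts, best first, with "p" (0 to 1); they miss things now and then, are a little off and sometimes report something else, mostly with a low value. They report only what shows in the picture. A call takes as long as a camera call.
- ctrl.masks_of(target, camera): "mask" (400x640 bool, what is visible of it) and "rect" ([left, top, width, height] in pixels, round what is visible of it).
- ctrl.place_of(target, camera): "uv" ([column, row] in pixels: a listed point, or the origin of a listed thing).
The state is a dict: "time_s": time; "joints": joint angles; "qvel": joint speeds; "joint_torque": joint torques, N m; "position": TCP position; "tool_rot": TCP orientation; "contact_force": force on the tool from outside, world axes, zero at the start; "wrist_torque": the same for the moment, N m; "width": finger opening in m; "finger_force": force on a finger pad.
Only numpy, scipy, OpenCV 4.12 (cv2) and the standard library are available. Lean on these libraries where they do the work, as an engineer would, in place of code of your own. Each camera call takes 0.05 s, during which the arm holds its last target. There are 200 camera calls.

## Working session

There is one attempt and no reset: what is moved stays moved. The work goes in short steps, Python scripts to look and compute and a tool call to move; the robot and the scene stay as the last step left them, time stands still between calls to the robot, and variables do not carry over. Pictures are saved under pics/ and viewed, at most 10 in all, crops included, and the job is handed in when it is done.

Besides the shell and the picture viewer there is one more tool, called after "Request:" by a JSON object that holds its "method" and its "body". play_rows: Moves the arm, as the interface text tells. Its arguments: {"type":"object","properties":{"series":{"type":"array","items":{"type":"array"}}},"required":["series"]}

```bash
mkdir -p pics; cat > h.py <<'E'
import numpy as np, cv2
from station import ctrl
from scipy.spatial.transform import Rotation as Ro
def cam(n):
    f=ctrl.grab_frame(n); f['R']=cv2.Rodrigues(np.array(f['rvec'],float))[0]; f['t']=np.array(f['tvec'],float).ravel(); f['K']=np.array(f['intrinsics']);return f
def ray(f,uv,fish=False):
    K=f['K'];x=(uv[0]-K[0,2])/K[0,0];y=(uv[1]-K[1,2])/K[1,1]
    if fish:
        r=np.hypot(x,y)+1e-12; d=np.array([x/r*np.sin(r),y/r*np.sin(r),np.cos(r)])
    else: d=np.array([x,y,1.])
    return -f['R'].T@f['t'], f['R'].T@d
def onz(f,uv,z,fish=False):
    o,d=ray(f,uv,fish); return o+d*(z-o[2])/d[2]
def cloud(f,mask):
    v,u=np.nonzero(mask&(f['z_map']>0)); z=f['z_map'][v,u];K=f['K']
    P=np.c_[(u-K[0,2])/K[0,0]*z,(v-K[1,2])/K[1,1]*z,z]
    return (P-f['t'])@f['R']
def save(f,name): cv2.imwrite('pics/'+name,f['pixels'][:,:,::-1])
E
python3 - <<'E'
from h import *
np.set_printoptions(precision=4,suppress=True)
s=ctrl.observe()
for k in s: print(k,np.round(s[k],4))
zs={'jig_corner':.012,'jig_fence':.012,'leg_center':.032,'leg_edge_head':.012,'leg_edge_foot':.012,'wedge_peg':.062,'wedge_tip':0,'tape_measure':0,'pliers_red':0,'duct_tape':0,'wedge':0,'leg':.012}
for c in ['top','side']:
    f=cam(c); save(f,c+'0.png')
    print(c,-f['R'].T@f['t'])
    for n,z in zs.items():
        for d in ctrl.place_of(n,c)[:2]: print(n,round(d['p'],2),np.round(d['uv']),onz(f,d['uv'],z)[:2])
E
```

```text
time_s 0.0
joints [-1.3377  0.6001 -0.0025  1.6001  0.0018  0.9429 -0.0798]
qvel [-0.0002  0.0001 -0.0001 -0.0011  0.0003  0.0004  0.0007]
joint_torque [ -0.0017 -76.5067   1.497  -25.2349  -0.0524   0.0168   0.0002]
position [0.221  0.6903 0.4039]
tool_rot [-3.14    0.0001  2.8318]
contact_force [-0.7441  0.396   0.0359]
wrist_torque [-0.0213  0.0207  0.0011]
finger_force 0.0
width 0.0931
top [ 0.2542 -0.0526  1.2765]
jig_corner 0.6 [198. 188.] [0.5507 0.3757]
jig_fence 0.89 [232. 185.] [0.5596 0.2562]
leg_center 0.73 [229. 184.] [0.5587 0.2603]
leg_center 0.29 [259. 184.] [0.5613 0.1561]
leg_edge_head 0.93 [256. 183.] [0.5688 0.171 ]
leg_edge_head 0.18 [231. 185.] [0.5607 0.2605]
leg_edge_foot 0.7 [197. 202.] [0.5005 0.3755]
wedge_peg 0.69 [402. 192.] [ 0.5254 -0.3384]
wedge_tip 0.64 [376. 195.] [ 0.5271 -0.2619]
tape_measure 0.8 [363. 216.] [ 0.452  -0.2108]
tape_measure 0.36 [344. 174.] [ 0.6029 -0.1469]
pliers_red 0.56 [433. 234.] [ 0.3877 -0.456 ]
wedge 0.8 [400. 188.] [ 0.5507 -0.3474]
leg 0.93 [231. 184.] [0.5632 0.2606]
side [ 0.1512 -0.8773  0.7032]
jig_corner 0.69 [304. 146.] [0.5663 0.3953]
leg_center 0.77 [314. 159.] [0.5529 0.2482]
leg_center 0.32 [378. 230.] [ 0.575  -0.1753]
leg_edge_head 0.66 [323. 175.] [0.5554 0.1682]
leg_edge_foot 0.97 [288. 153.] [0.4918 0.3631]
wedge_peg 0.76 [399. 268.] [ 0.5381 -0.343 ]
wedge_tip 0.58 [380. 260.] [ 0.546  -0.2479]
tape_measure 0.67 [343. 259.] [ 0.4595 -0.2108]
tape_measure 0.4 [399. 266.] [ 0.5797 -0.2833]
pliers_red 0.84 [361. 348.] [ 0.3909 -0.4564]
duct_tape 0.66 [376. 233.] [ 0.5855 -0.1509]
duct_tape 0.33 [291. 156.] [0.5007 0.3584]
wedge 0.86 [395. 286.] [ 0.5368 -0.3371]
wedge 0.61 [292. 156.] [0.506  0.3579]
leg 0.87 [320. 164.] [0.5727 0.2446]
leg 0.73 [304. 146.] [0.5624 0.3908]
```

```bash
python3 - <<'E'
import cv2
a=cv2.imread('pics/top0.png');cv2.imwrite('pics/top0c.png',cv2.resize(a[110:270,150:470],None,fx=2.5,fy=2.5,interpolation=cv2.INTER_CUBIC))
E
```

```text
(no output)
```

View pics/top0c.png

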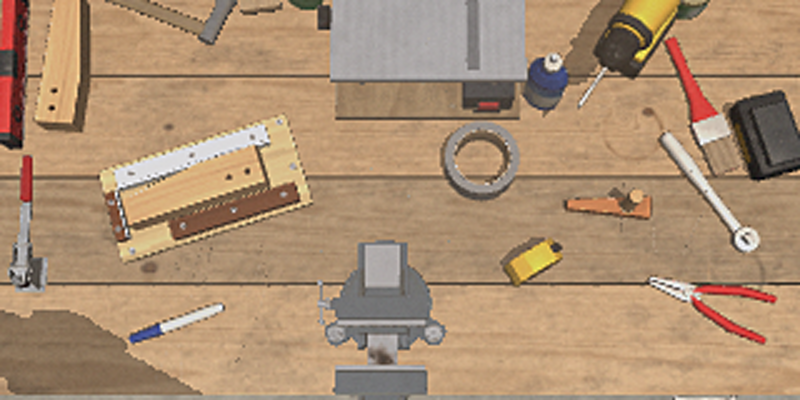

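View pics/side0.png

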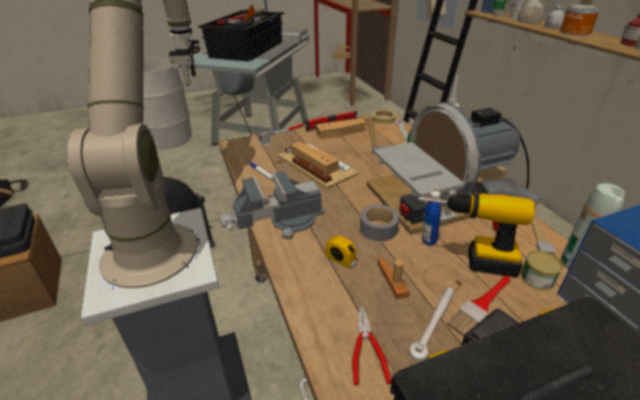

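```bash
cat >> h.py <<'E'
def go(x,y,z,yawdeg,extra=True):
    s=ctrl.observe(); R=Ro.from_euler('xyz',s['tool_rot']).as_matrix()
    d=R.T@(np.array([x,y,z])-s['position'])
    th=(np.degrees(s['tool_rot'][2])-yawdeg+180)%360-180
    print('t',round(s['time_s'],2),'shift(tool)',np.round(d,4),'turn',round(np.radians(th),4),'rot',np.round(s['tool_rot'],4),'q',np.round(s['joints'],2))
def st():
    s=ctrl.observe(); print('t',round(s['time_s'],2),np.round(s['position'],4),np.round(s['tool_rot'],4),'w',np.round(s['width'],4),'ff',np.round(s['finger_force'],1),'F',np.round(s['contact_force'],1),'q',np.round(s['joints'],2))
E
python3 -c "
from h import *
go(.55,.255,.36,108.4)"
```

```text
t 1.3 shift(tool) [-0.4461 -0.3145  0.0448] turn 0.9399 rot [3.1416e+00 1.0000e-04 2.8318e+00] q [-1.34  0.6  -0.    1.6   0.    0.94 -0.08]
```

Request:
{"method": "play_rows", "body": {"series": [[[-0.0446,-0.0314,0.0045],0,0.093],[[-0.0446,-0.0314,0.0045],0,0.093],[[-0.0446,-0.0314,0.0045],0,0.093],[[-0.0446,-0.0314,0.0045],0,0.093],[[-0.0446,-0.0314,0.0045],0,0.093],[[-0.0446,-0.0314,0.0045],0,0.093],[[-0.0446,-0.0314,0.0045],0,0.093],[[-0.0446,-0.0314,0.0045],0,0.093],[[-0.0446,-0.0314,0.0045],0,0.093],[[-0.0446,-0.0314,0.0045],0,0.093]]}}

```text
time_s: 2.55
position: [0.5511, 0.254, 0.3598]
tool_rot: [3.141, 0.0, 2.832]
contact_force: [-0.5, -0.7, 0.1]
width: 0.093
finger_force: 0.0
```

Request:
{"method": "play_rows", "body": {"series": [[[0,0,0],0.18,0.093],[[0,0,0],0.18,0.093],[[0,0,0],0.18,0.093],[[0,0,0],0.18,0.093],[[0,0,0],0.18,0.093],[[0,0,0],0.04,0.093],[[0,0,0],0,0.093],[[0,0,0],0,0.093],[[0,0,0],0,0.093],[[0,0,0],0,0.093]]}}

```text
time_s: 3.8
position: [0.5502, 0.2553, 0.3598]
tool_rot: [3.142, -0.0, 1.892]
contact_force: [-0.1, 0.5, 0.7]
width: 0.0931
finger_force: 0.0
```

```bash
python3 - <<'E'
from h import *
np.set_printoptions(precision=4,suppress=True)
st(); go(.55,.255,.36,108.4)
f=cam('wrist'); save(f,'w1.png'); print(-f['R'].T@f['t'],f['K'])
for n,z in {'jig_corner':.012,'jig_fence':.012,'leg_center':.032,'leg_edge_head':.012,'leg_edge_foot':.012}.items():
    for d in ctrl.place_of(n,'wrist')[:2]: print(n,round(d['p'],2),np.round(d['uv']),onz(f,d['uv'],z,True)[:2])
E
```

```text
t 3.8 [0.5502 0.2553 0.3598] [ 3.1415 -0.      1.8922] w 0.0931 ff 0.0 F [-0.1  0.5  0.7] q [-0.7   0.52  0.26  1.93 -0.2   0.71 -0.01]
t 3.8 shift(tool) [-0.0003 -0.0002 -0.0002] turn 0.0002 rot [ 3.1415 -0.      1.8922] q [-0.7   0.52  0.26  1.93 -0.2   0.71 -0.01]
[0.5245 0.3335 0.3399] [[309.7069   0.     319.3958]
 [  0.     309.7069 202.5327]
 [  0.       0.       1.    ]]
jig_corner 0.76 [363.  79.] [0.5563 0.3812]
leg_center 0.55 [329. 184.] [0.5566 0.2667]
```

View pics/w1.png

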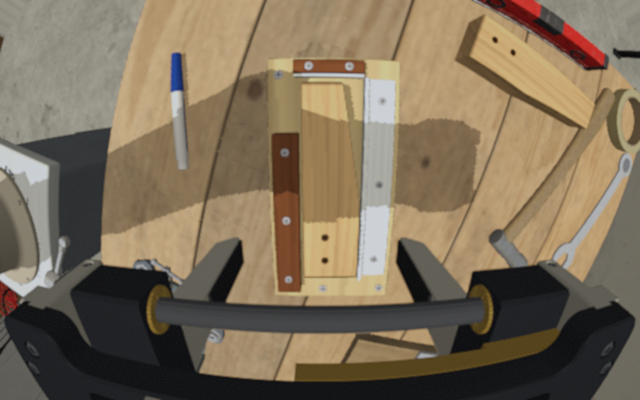

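```bash
cat >> h.py <<'E'
def fcloud(f,step=1):
    v,u=np.nonzero(f['z_map']>0); z=f['z_map'][v,u];K=f['K']
    x=(u-K[0,2])/K[0,0];y=(v-K[1,2])/K[1,1];r=np.hypot(x,y)+1e-9
    k=r<1.2; x,y,r,z,u,v=[a[k] for a in (x,y,r,z,u,v)]
    P=np.c_[x/r*np.tan(r)*z,y/r*np.tan(r)*z,z]
    return (P-f['t'])@f['R'],u,v
def tojig(P,c,yaw):
    a=np.radians(yaw);d=P[:,:2]-np.array(c)
    return np.c_[d[:,0]*np.cos(a)+d[:,1]*np.sin(a),-d[:,0]*np.sin(a)+d[:,1]*np.cos(a),P[:,2]]
E
python3 - <<'E'
from h import *
np.set_printoptions(precision=4,suppress=True)
f=cam('wrist'); P,u,v=fcloud(f)
J=tojig(P,(.556,.381),18.4)
k=(abs(J[:,0]+.03)<.11)&(J[:,1]>-.3)&(J[:,1]<.05); J=J[k]
print(np.histogram(J[:,2],bins=np.arange(-.006,.064,.004)))
# profile: per y-slice, x-ranges by height class
for y in np.arange(-.26,.03,.02):
    s=J[abs(J[:,1]-y)<.005]
    o=[]
    for lo,hi in ((.006,.018),(.023,.036),(.045,.06)):
        q=np.sort(s[(s[:,2]>lo)&(s[:,2]<hi),0])
        if len(q)<3: o.append('-');continue
        g=np.split(q,np.nonzero(np.diff(q)>.006)[0]+1); o.append(' '.join('[%.0f,%.0f]'%(a[0]*1e3,a[-1]*1e3) for a in g))
    print(round(y,2),' | '.join(o))
for x in (-.05,-.03,-.015):
    q=J[(abs(J[:,0]-x)<.004)]
    for lo,hi in ((.023,.036),(.045,.06)):
        a=q[(q[:,2]>lo)&(q[:,2]<hi),1]; print(x,lo,len(a) and (a.min(),a.max()))
E
```

```text
(array([  218, 18716,   201,    20,  7862,  4968,   239,   179,  5276,
         913,     0,     0,     0,    27,  9984,    47,     0]), array([-0.006, -0.002,  0.002,  0.006,  0.01 ,  0.014,  0.018,  0.022,
        0.026,  0.03 ,  0.034,  0.038,  0.042,  0.046,  0.05 ,  0.054,
        0.058,  0.062]))
-0.26 [-99,37] | - | -
-0.24 [-100,-99] [-68,39] | [-95,-68] | -
-0.22 [-100,-98] [-67,-65] [5,38] | [-95,-67] [-1,2] | -
-0.2 [-100,-98] [-67,-64] [-1,-1] [5,39] | [-95,-67] [-1,3] | [-61,-6]
-0.18 [-101,-98] [-66,-65] [5,38] | [-94,-66] [-2,2] | [-61,-7]
-0.16 [-100,-98] [-67,-65] [-1,39] | [-95,-66] [-1,3] | [-62,-7]
-0.14 [-101,-97] [-67,-64] [-1,-1] [6,39] | [-95,-67] [-1,4] | [-61,-6]
-0.12 [-101,-97] [-67,-64] [-4,38] | [-94,-67] [-1,3] | [-61,-6]
-0.1 [-101,-97] [-67,-65] [-7,-0] [6,39] | [-94,-67] [-1,3] | [-62,-10]
-0.08 [-100,-97] [-67,-65] [-10,-0] [6,39] | [-94,-67] [-1,4] | [-61,-12]
-0.06 [-100,-64] [-13,39] | [-94,-66] [-0,4] | [-61,-16]
-0.04 [-100,-65] [-16,39] | [-1,4] | [-62,-19]
-0.02 [-99,-65] [-19,40] | [-0,4] | [-62,-21]
-0.0 [-100,40] | [-71,3] | -
0.02 [-100,39] | [-71,-1] | -
-0.05 0.023 (np.float64(0.0005020358343170404), np.float64(0.01835808000196537))
-0.05 0.045 (np.float64(-0.20678634383044445), np.float64(-0.007506253309271807))
-0.03 0.023 (np.float64(0.000551475888460726), np.float64(0.018386991674896623))
-0.03 0.045 (np.float64(-0.20689973478561813), np.float64(-0.0074282499728517346))
-0.015 0.023 (np.float64(0.0007013747307393877), np.float64(0.01893924276292112))
-0.015 0.045 (np.float64(-0.2070531795114316), np.float64(-0.04768501887892638))
```

```bash
cat >> h.py <<'E'
C=np.array([.5554,.3813]); YAW=18.3
def j2w(x,y):
    a=np.radians(YAW); return C+np.array([x*np.cos(a)-y*np.sin(a),x*np.sin(a)+y*np.cos(a)])
def gj(x,y,z,yaw=90+YAW): p=j2w(x,y); print(np.round(p,4)); go(p[0],p[1],z,yaw)
E
python3 -c "
from h import *
gj(-.034,-.135,.219)"
```

```text
[0.5655 0.2425]
t 4.15 shift(tool) [-0.0172  0.0105  0.1407] turn 0.0017 rot [3.1415 0.     1.8919] q [-0.7   0.52  0.26  1.93 -0.2   0.71 -0.01]
```

Descend and close, then lift.

Request:
{"method": "play_rows", "body": {"series": [[[-0.0172,0.0105,0],0.0017,0.093],[[0,0,0.03],0,0.093],[[0,0,0.04],0,0.093],[[0,0,0.04],0,0.093],[[0,0,0.03],0,0.093],[[0,0,0],0,0.093],[[0,0,0],0,0.04],[[0,0,0],0,0.04],[[0,0,0],0,0.04],[[0,0,0],0,0.04]]}}

```text
time_s: 5.4
position: [0.5655, 0.2426, 0.2203]
tool_rot: [3.141, -0.0, 1.89]
contact_force: [0.1, 0.2, -0.2]
width: 0.0577
finger_force: 0.0
```

Request:
{"method": "play_rows", "body": {"series": [[[0,0,0],0,0.04],[[0,0,0],0,0.04],[[0,0,0],0,0.04],[[0,0,0],0,0.04],[[0,0,-0.02],0,0.04],[[0,0,-0.03],0,0.04],[[0,0,-0.04],0,0.04],[[0,0,-0.04],0,0.04],[[0,0,0],0,0.04],[[0,0,0],0,0.04]]}}

```text
time_s: 6.65
position: [0.5649, 0.2425, 0.3487]
tool_rot: [-3.14, 0.0, 1.89]
contact_force: [0.3, 0.5, -3.7]
width: 0.0561
finger_force: 30.0
```

```bash
python3 -c "
from h import *
st()"
```

```text
t 6.65 [0.5649 0.2425 0.3487] [-3.1401e+00  1.0000e-04  1.8905e+00] w 0.0561 ff 30.0 F [ 0.3  0.5 -3.7] q [-0.67  0.54  0.26  1.92 -0.21  0.7   0.03]
```

Request:
{"method": "play_rows", "body": {"series": [[[0,0,0],0.18,0.04],[[0,0,0],0.18,0.04],[[0,0,0],0.18,0.04],[[0,0,0],0.18,0.04],[[0,0,0],0.18,0.04],[[0,0,0],0.18,0.04],[[0,0,0],0.18,0.04],[[0,0,0],0.18,0.04],[[0,0,0],0.18,0.04],[[0,0,0],0.18,0.04]]}}

```text
time_s: 7.9
position: [0.5649, 0.2425, 0.3477]
tool_rot: [3.14, 0.003, 0.084]
contact_force: [-0.4, 0.4, -2.8]
width: 0.0559
finger_force: 30.0
```

```bash
python3 -c "
from h import *
st()"
```

```text
t 7.9 [0.5649 0.2425 0.3477] [3.1396e+00 2.7000e-03 8.4100e-02] w 0.0559 ff 30.0 F [-0.4  0.4 -2.8] q [-0.99  0.66  0.79  1.94 -0.64  0.81 -1.33]
```

Request:
{"method": "play_rows", "body": {"series": [[[0,0,0],0.17,0.04],[[0,0,0],0.17,0.04],[[0,0,0],0.17,0.04],[[0,0,0],0.17,0.04],[[0,0,0],0.17,0.04],[[0,0,0],0.17,0.04],[[0,0,0],0.17,0.04],[[0,0,0],0.15,0.04],[[0,0,0],0,0.04],[[0,0,0],0,0.04]]}}

```text
time_s: 9.15
position: [0.5653, 0.2425, 0.3487]
tool_rot: [3.14, -0.001, -1.247]
contact_force: [-0.1, 0.6, -2.6]
width: 0.0559
finger_force: 30.0
```

```bash
python3 -c "
from h import *
st(); gj(-.030,-.075,.227,-71.7)"
```

```text
t 9.15 [0.5653 0.2425 0.3487] [ 3.1401e+00 -1.0000e-03 -1.2468e+00] w 0.0559 ff 30.0 F [-0.1  0.6 -2.6] q [-1.15  0.83  1.15  1.95 -0.92  1.01 -2.37]
[0.5505 0.3007]
t 9.15 shift(tool) [-0.06   -0.0047  0.1217] turn 0.0046 rot [ 3.1401e+00 -1.0000e-03 -1.2468e+00] q [-1.15  0.83  1.15  1.95 -0.92  1.01 -2.37]
```

```bash
cat >> h.py <<'E'
def legfit(f,zlo,zhi,hint=None):
    "top-face points of leg in jig frame -> edges"
    P,u,v=fcloud(f); J=tojig(P,C,YAW)
    k=(J[:,2]>zlo)&(J[:,2]<zhi)&(abs(J[:,0]+.03)<.06)&(J[:,1]>-.30)&(J[:,1]<.04); J=J[k]
    print('n',len(J),'z',np.round(np.percentile(J[:,2],[5,50,95]),4) if len(J) else '')
    out=[]
    for y in np.arange(-.29,.03,.01):
        s=J[abs(J[:,1]-y)<.003,0]
        if len(s)>8: out.append((y,s.min(),s.max()))
    for o in out: print('%.0f: [%.1f,%.1f]'%(o[0]*1e3,o[1]*1e3,o[2]*1e3))
    print('y range',np.round(np.percentile(J[:,1],[.1,99.9]),4))
    return J
E
python3 - <<'E'
from h import *
f=cam('wrist'); J=legfit(f,.10,.215)
k=np.polyfit(J[:,1],J[:,2],1); print('pitch slope z per y',k)
k=np.polyfit(J[:,0],J[:,2],1); print('z per x',k)
E
```

```text
n 32537 z [0.1794 0.1806 0.1979]
-260: [-43.4,-5.5]
-250: [-44.8,-5.5]
-240: [-46.8,-5.3]
-230: [-48.3,-5.7]
-220: [-49.8,-5.7]
-210: [-51.4,-5.5]
-200: [-52.6,-5.8]
-190: [-54.4,-5.9]
-180: [-56.3,-5.6]
-170: [-57.8,-6.1]
-160: [-59.3,-6.1]
-150: [-60.6,-6.1]
-140: [-78.3,10.3]
-130: [-62.4,-5.7]
-120: [-62.0,-6.0]
-110: [-62.1,-6.3]
-80: [-62.4,-6.8]
-70: [-62.5,-6.8]
-60: [-62.2,-6.9]
y range [-0.2599 -0.0609]
pitch slope z per y [0.02085586 0.18572052]
z per x [-0.0144156   0.18165753]
```

Request:
{"method": "play_rows", "body": {"series": [[[-0.03,-0.0032,0],0.006,0.04],[[-0.0275,0,0],0,0.04],[[0,0,0.03],0,0.04],[[0,0,0.035],0,0.04],[[0,0,0.035],0,0.04],[[0,0,0.02],0,0.04],[[0,0,0.006],0,0.04],[[0,0,0],0,0.04],[[0,0,0],0,0.04],[[0,0,0],0,0.04]]}}

```text
time_s: 10.45
position: [0.5506, 0.2983, 0.2243]
tool_rot: [-3.141, -0.0, -1.255]
contact_force: [0.4, 0.9, -2.9]
width: 0.0556
finger_force: 30.0
```

```bash
python3 -c "
from h import *
st()
f=cam('wrist'); J=legfit(f,.045,.065)"
```

```text
t 10.45 [0.5506 0.2983 0.2243] [-3.1407 -0.     -1.2554] w 0.0556 ff 30.0 F [ 0.4  0.9 -2.9] q [-1.09  0.9   0.84  1.99 -1.03  0.75 -2.43]
n 30163 z [0.055  0.0561 0.0573]
-200: [-41.5,-2.3]
-190: [-42.3,-2.5]
-180: [-43.7,-2.5]
-170: [-45.5,-2.4]
-160: [-47.1,-2.6]
-150: [-48.6,-2.7]
-140: [-50.3,-2.4]
-130: [-51.3,-2.6]
-120: [-53.3,-2.0]
-110: [-54.1,-2.4]
-100: [-55.6,-2.2]
-90: [-57.3,-1.9]
-80: [-58.4,-1.9]
-70: [-58.3,-2.0]
-60: [-58.0,-2.3]
-50: [-57.9,-2.2]
-30: [-55.7,-5.0]
-20: [-57.6,-1.9]
-10: [-58.0,-2.5]
0: [-56.3,-6.2]
y range [-0.2023 -0.0033]
```

Request:
{"method": "play_rows", "body": {"series": [[[0,0,0.004],0,0.04],[[0,0,0],0,0.04],[[-0.003,0,0],0,0.04],[[-0.002,0,0],0,0.04],[[0,-0.0025,0],0,0.04],[[0,-0.001,0],0,0.04],[[0,0,0],0,0.04],[[0,0,0],0,0.04],[[0,0,0],0,0.04],[[0,0,0],0,0.04]]}}

```text
time_s: 11.75
position: [0.551, 0.3014, 0.2202]
tool_rot: [3.137, -0.002, -1.257]
contact_force: [-8.4, -9.8, 12.4]
width: 0.0559
finger_force: 30.0
```

```bash
python3 -c "
from h import *
st()
f=cam('wrist'); J=legfit(f,.045,.065)"
```

```text
t 11.75 [0.551  0.3014 0.2202] [ 3.1373e+00 -1.9000e-03 -1.2572e+00] w 0.0559 ff 30.0 F [-8.4 -9.8 12.4] q [-1.08  0.91  0.83  1.99 -1.02  0.75 -2.44]
n 30366 z [0.0511 0.0522 0.0535]
-200: [-40.3,-2.3]
-190: [-41.6,-2.2]
-180: [-43.4,-1.8]
-170: [-44.8,-2.2]
-160: [-46.3,-2.1]
-150: [-47.8,-1.9]
-140: [-48.9,-2.0]
-130: [-50.5,-2.1]
-120: [-52.2,-1.5]
-110: [-53.6,-2.1]
-100: [-55.1,-2.1]
-90: [-56.2,-1.8]
-80: [-72.5,13.1]
-70: [-57.8,-1.5]
-60: [-57.2,-1.7]
-50: [-57.8,-1.7]
-20: [-57.9,-1.9]
-10: [-57.3,-1.8]
0: [-57.7,-1.7]
y range [-0.1996 -0.001 ]
```

Request:
{"method": "play_rows", "body": {"series": [[[0,0,0],0,0.09],[[0,0,0],0,0.09],[[0,0,0],0,0.09],[[0,0,0],0,0.09],[[0,0,-0.03],0,0.09],[[0,0,-0.05],0,0.09],[[0,0,-0.05],0,0.09],[[0,0,-0.03],0,0.09],[[0,0,0],-0.18,0.09],[[0,0,0],-0.18,0.09]]}}

```text
time_s: 13.05
position: [0.5522, 0.3042, 0.3801]
tool_rot: [-3.141, -0.0, -0.89]
contact_force: [0.4, -0.7, -1.1]
width: 0.09
finger_force: 0.0
```

Request:
{"method": "play_rows", "body": {"series": [[[0,0,0],-0.18,0.09],[[0,0,0],-0.18,0.09],[[0,0,0],-0.18,0.09],[[0,0,0],-0.18,0.09],[[0,0,0],-0.12,0.09],[[0,0.02,0],0,0.09],[[0,0.05,0],0,0.09],[[0,0.06,0],0,0.09],[[0,0.06,0],0,0.09],[[0,0.06,0],0,0.09]]}}

```text
time_s: 14.3
position: [0.5374, 0.0513, 0.3799]
tool_rot: [3.141, -0.0, -0.06]
contact_force: [1.1, 0.2, 0.1]
width: 0.09
finger_force: 0.0
```

```bash
python3 -c "
from h import *
st(); go(.49,-.33,.38,-3)
f=cam('wrist'); save(f,'w2.png')"
```

```text
t 14.3 [0.5374 0.0513 0.3799] [ 3.1412e+00 -1.0000e-04 -6.0200e-02] w 0.09 ff 0.0 F [1.1 0.2 0.1] q [-0.71  0.51  0.75  2.08 -0.51  0.74 -1.27]
t 14.3 shift(tool) [-0.0244  0.3834 -0.    ] turn -0.0078 rot [ 3.1412e+00 -1.0000e-04 -6.0200e-02] q [-0.71  0.51  0.75  2.08 -0.51  0.74 -1.27]
```

Request:
{"method": "play_rows", "body": {"series": [[[0,0.055,0],0,0.09],[[0,0.055,0],0,0.09],[[0,0.055,0],0,0.09],[[0,0.055,0],0,0.09],[[-0.012,0.055,0],0,0.09],[[-0.012,0.055,0],0,0.09],[[0,0.053,0],0,0.09],[[0,0,0],0,0.09],[[0,0,0],0,0.09],[[0,0,0],0,0.09]]}}

```text
time_s: 15.6
position: [0.4931, -0.3254, 0.3795]
tool_rot: [-3.141, 0.0, -0.055]
contact_force: [0.2, 0.4, -0.1]
width: 0.0897
finger_force: 0.0
```

```bash
python3 - <<'E'
from h import *
st(); f=cam('wrist'); save(f,'w3.png')
for n,z in {'wedge_peg':.062,'wedge_tip':0,'wedge':0}.items():
    for d in ctrl.place_of(n,'wrist')[:2]: print(n,round(d['p'],2),np.round(d['uv']),onz(f,d['uv'],z,True)[:2])
P,u,v=fcloud(f)
k=(abs(P[:,0]-.535)<.06)&(abs(P[:,1]+.31)<.1); P=P[k]
pg=P[(P[:,2]>.03)&(P[:,2]<.1)]; top=pg[pg[:,2]>.078]
print('peg top n',len(top),top[:,:2].min(0),top[:,:2].max(0),pg[:,2].max())
w=P[(P[:,2]>.014)&(P[:,2]<.026)]
r=cv2.minAreaRect(w[:,:2].astype(np.float32)*1000); print('rect',r)
for y in np.arange(-.40,-.22,.01):
    s=w[abs(w[:,1]-y)<.003,0]
    if len(s)>3: print(round(y,2),np.round(s.min(),4),np.round(s.max(),4))
print(w[:,1].min(),w[:,1].max())
E
```

```text
t 15.6 [ 0.4931 -0.3254  0.3795] [-3.1407e+00  5.0000e-04 -5.5100e-02] w 0.0897 ff 0.0 F [ 0.2  0.4 -0.1] q [ 0.04  0.55  0.68  1.97 -0.48  0.79 -0.64]
wedge_peg 0.84 [334. 151.] [ 0.534636   -0.34076553]
wedge_tip 0.92 [259. 146.] [ 0.53787927 -0.25561039]
wedge 0.64 [334. 146.] [ 0.53258892 -0.34325445]
peg top n 360 [ 0.52440434 -0.34978248] [ 0.54451045 -0.33140044] 0.0840329021469928
rect ((523.6174926757812, -292.1782531738281), (59.430335998535156, 176.982177734375), 17.60503387451172)
-0.37 0.5189 0.5482
-0.36 0.5193 0.5475
-0.35 0.5367 0.5475
-0.34 0.5433 0.5472
-0.33 0.5231 0.5468
-0.32 0.5248 0.5463
-0.31 0.5255 0.5464
-0.3 0.5271 0.5462
-0.29 0.5277 0.5448
-0.28 0.5281 0.5448
-0.27 0.53 0.5449
-0.26 0.5309 0.5438
-0.24 0.4758 0.4809
-0.23 0.4792 0.4845
-0.3774226469899972 -0.2141784267014176
```

View pics/w3.png

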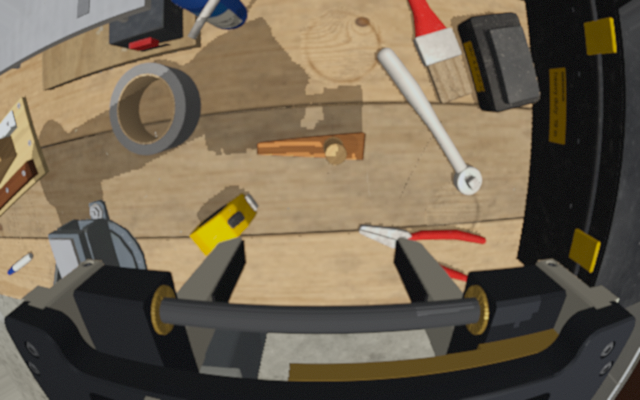

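```bash
python3 -c "
from h import *
go(.5345,-.3407,.233,-6.2)"
```

```text
t 15.8 shift(tool) [0.0418 0.0127 0.1467] turn 0.0537 rot [-3.1413e+00 -1.0000e-04 -5.4500e-02] q [ 0.04  0.55  0.68  1.97 -0.48  0.79 -0.63]
```

Request:
{"method": "play_rows", "body": {"series": [[[0.0418,0.0127,0],0,0.09],[[0,0,0.03],0.054,0.09],[[0,0,0.04],0,0.09],[[0,0,0.04],0,0.09],[[0,0,0.0367],0,0.09],[[0,0,0],0,0.09],[[0,0,0],0,0.0],[[0,0,0],0,0.0],[[0,0,0],0,0.0],[[0,0,0],0,0.0]]}}

```text
time_s: 17.05
position: [0.5342, -0.3417, 0.2337]
tool_rot: [3.141, -0.001, -0.11]
contact_force: [0.2, 0.1, -0.1]
width: 0.0546
finger_force: 0.0
```

Request:
{"method": "play_rows", "body": {"series": [[[0,0,0],0,0.0],[[0,0,0],0,0.0],[[0,0,0],0,0.0],[[0,0,0],0,0.0],[[0,0,0],0,0.0],[[0,0,0],0,0.0],[[0,0,-0.02],0,0.0],[[0,0,-0.04],0,0.0],[[0,0,-0.05],0,0.0],[[0,0,-0.04],0,0.0]]}}

```text
time_s: 18.3
position: [0.5337, -0.3419, 0.3863]
tool_rot: [3.141, -0.001, -0.11]
contact_force: [0.7, -0.4, -1.2]
width: 0.0197
finger_force: 30.0
```

```bash
python3 -c "
from h import *
st(); gj(-.051,-.275,.385,18.3)"
```

```text
t 18.3 [ 0.5337 -0.3419  0.3863] [ 3.1409e+00 -1.3000e-03 -1.1040e-01] w 0.0197 ff 30.0 F [ 0.7 -0.4 -1.2] q [ 0.04  0.6   0.7   1.87 -0.5   0.86 -0.7 ]
[0.5933 0.1042]
t 18.3 shift(tool) [ 0.0101 -0.45    0.001 ] turn -0.4298 rot [ 3.1409e+00 -1.3000e-03 -1.1040e-01] q [ 0.04  0.6   0.7   1.87 -0.5   0.86 -0.7 ]
```

```bash
python3 -c "
from h import *
gj(-.0516,-.31,.385,18.3)"
```

```text
[0.6037 0.0708]
t 18.3 shift(tool) [ 0.0242 -0.4179  0.001 ] turn -0.4298 rot [ 3.1409e+00 -1.3000e-03 -1.1040e-01] q [ 0.04  0.6   0.7   1.87 -0.5   0.86 -0.7 ]
```

Request:
{"method": "play_rows", "body": {"series": [[[0.0024,-0.042,0],0,0.0],[[0.0024,-0.042,0],0,0.0],[[0.0024,-0.042,0],0,0.0],[[0.0024,-0.042,0],0,0.0],[[0.0024,-0.042,0],0,0.0],[[0.0024,-0.042,0],0,0.0],[[0.0024,-0.042,0],0,0.0],[[0.0024,-0.042,0],0,0.0],[[0.0024,-0.042,0],0,0.0],[[0.0024,-0.042,0],0,0.0]]}}

```text
time_s: 19.55
position: [0.6038, 0.0743, 0.3844]
tool_rot: [-3.141, -0.001, -0.11]
contact_force: [-0.2, -0.8, -0.8]
width: 0.0195
finger_force: 30.0
```

Request:
{"method": "play_rows", "body": {"series": [[[0,0,0],-0.14,0.0],[[0,0,0],-0.14,0.0],[[0,0,0],-0.15,0.0],[[0,0,0],0,0.0],[[0,0,0],0,0.0],[[0,0,0],0,0.0],[[0,0,0],0,0.0],[[0,0,0],0,0.0],[[0,0,0],0,0.0],[[0,0,0],0,0.0]]}}

```text
time_s: 20.8
position: [0.6039, 0.0731, 0.383]
tool_rot: [3.142, 0.0, 0.32]
contact_force: [0.3, -0.4, -1.9]
width: 0.0196
finger_force: 30.0
```

```bash
cat >> h.py <<'E'
def wedge(f,zlo,zhi):
    P,u,v=fcloud(f); J=tojig(P,C,YAW); s=ctrl.observe()
    p=tojig(np.array([s['position']]),C,YAW)[0]; print('tcp jig',np.round(p*1e3,1))
    k=(J[:,2]>zlo)&(J[:,2]<zhi)&(abs(J[:,0]-p[0])<.035)&(J[:,1]-p[1]>-.06)&(J[:,1]-p[1]<.11); J=J[k]
    print('z',np.round(np.percentile(J[:,2],[5,50,95]),4),'y',np.round(np.percentile(J[:,1],[.2,99.8]),4))
    for y in np.arange(-.06,.11,.015)+p[1]:
        q=J[abs(J[:,1]-y)<.004]
        if len(q)>5: print('%.0f: [%.1f,%.1f] z %.1f'%(y*1e3,q[:,0].min()*1e3,q[:,0].max()*1e3,np.median(q[:,2])*1e3))
E
python3 - <<'E'
from h import *
st(); gj(-.0516,-.31,.2467,18.3)
f=cam('wrist'); save(f,'w4.png'); wedge(f,.155,.185)
P,u,v=fcloud(f); J=tojig(P,C,YAW)
k=(J[:,2]>.045)&(J[:,2]<.06)&(abs(J[:,0]+.03)<.05)&(J[:,1]>-.25)&(J[:,1]<.01);L=J[k]
print('leg y',np.percentile(L[:,1],[.2,99.8]))
for y in np.arange(-.19,0,.03):
    q=L[abs(L[:,1]-y)<.003]
    if len(q)>5:
        F=J[(abs(J[:,1]-y)<.003)&(J[:,2]>.023)&(J[:,2]<.036)&(J[:,0]>-.01)&(J[:,0]<.01),0]
        print(round(y,2),q[:,0].min()*1e3,q[:,0].max()*1e3,'fence',len(F)and F.min()*1e3,len(F) and F.max()*1e3)
E
```

```text
t 20.8 [0.6039 0.0731 0.383 ] [3.1416e+00 1.0000e-04 3.2010e-01] w 0.0196 ff 30.0 F [ 0.3 -0.4 -1.9] q [-0.63  0.55  0.63  1.92 -0.45  0.81 -1.  ]
[0.6037 0.0708]
t 20.8 shift(tool) [-0.0009  0.0021  0.1363] turn 0.0007 rot [3.1416e+00 1.0000e-04 3.2010e-01] q [-0.63  0.55  0.63  1.92 -0.45  0.81 -1.  ]
tcp jig [ -50.7 -307.9  383. ]
z [0.1586 0.17   0.174 ] y [-0.3417 -0.2222]
-338: [-63.1,-31.5] z 169.9
-323: [-53.8,-33.2] z 169.9
-308: [-41.3,-35.9] z 171.6
-293: [-58.5,-38.0] z 170.0
-278: [-61.4,-40.4] z 170.0
-263: [-61.8,-42.6] z 169.9
-248: [-61.7,-44.6] z 169.9
-233: [-61.8,-47.0] z 169.9
leg y [-0.20054775 -0.00091955]
-0.19 -40.8892897982651 -2.8463063031525238 fence -2.118700569057615 4.318187137359729
-0.16 -46.092475786455 -2.1478089004901 fence -2.773823308552428 3.7630102417976903
-0.13 -50.57899514104005 -1.6720137234820729 fence -2.2329654369388288 4.320620195849299
-0.1 -53.616981615821125 -1.744902355624061 fence -2.58094699465497 4.000815192624165
-0.07 -56.96736241762214 -1.1820993088904366 fence -2.391204764576264 3.519579891425064
-0.04 -56.808046223195724 -1.0580977156321048 fence -1.6835770599656317 4.321877694124118
-0.01 -56.530662297353466 -1.6439948926075572 fence -2.1291396181108695 4.166640533810698
```

View pics/w4.png

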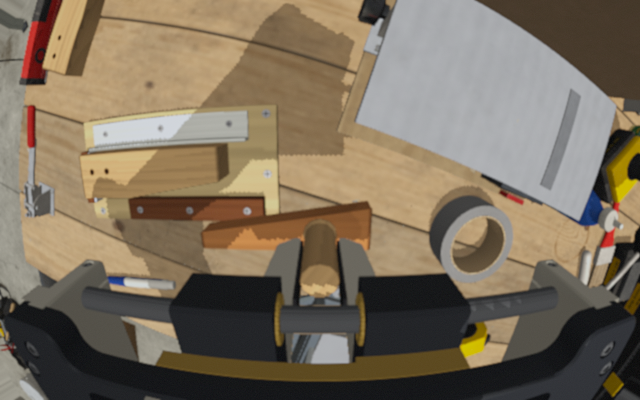

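Request:
{"method": "play_rows", "body": {"series": [[[-0.0008,0,0.04],0,0.0],[[0,0,0.04],0,0.0],[[0,0,0.035],0,0.0],[[0,0,0.021],0,0.0],[[0,0,0],0,0.0],[[0,0,0],0,0.0],[[0,-0.01,0],0,0.0],[[0,-0.015,0],0,0.0],[[0,-0.015,0],0,0.0],[[0,0,0],0,0.0]]}}

```text
time_s: 22.1
position: [0.59, 0.1131, 0.247]
tool_rot: [-3.141, 0.0, 0.323]
contact_force: [0.7, -0.4, -0.4]
width: 0.0195
finger_force: 29.9
```

```bash
python3 - <<'E'
from h import *
st(); gj(-.0516,-.19,.2457,18.3)
f=cam('wrist'); save(f,'w5.png'); wedge(f,.025,.043)
E
```

```text
t 22.1 [0.59   0.1131 0.247 ] [-3.1407e+00  2.0000e-04  3.2330e-01] w 0.0195 ff 29.9 F [ 0.7 -0.4 -0.4] q [-0.59  0.72  0.47  2.03 -0.62  0.54 -0.92]
[0.5661 0.1847]
t 22.1 shift(tool) [ 0.0001 -0.0755  0.0014] turn 0.0039 rot [-3.1407e+00  2.0000e-04  3.2330e-01] q [-0.59  0.72  0.47  2.03 -0.62  0.54 -0.92]
tcp jig [ -51.5 -266.7  247.1]
z [0.028  0.0341 0.0365] y [-0.2987 -0.1572]
-297: [-63.5,-31.9] z 34.1
-282: [-54.7,-33.9] z 34.4
-267: [-43.4,-36.1] z 35.2
-252: [-57.0,-38.5] z 34.8
-237: [-62.3,-40.5] z 34.8
-222: [-86.5,-43.0] z 33.5
-207: [-86.5,-44.9] z 30.5
-192: [-86.4,-47.5] z 29.9
-177: [-86.4,-50.3] z 29.2
-162: [-86.4,-65.7] z 29.0
```

View pics/w5.png

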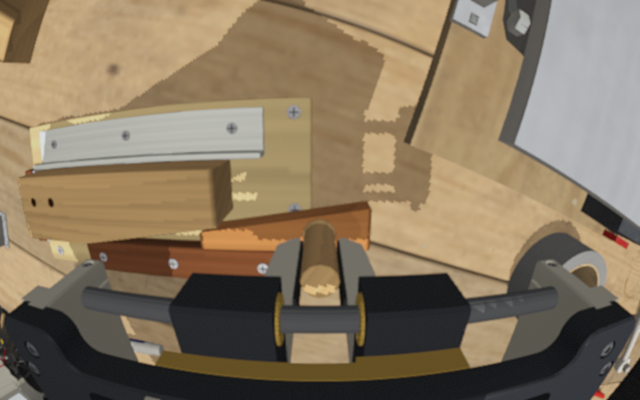

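Request:
{"method": "play_rows", "body": {"series": [[[0,-0.012,0.001],0,0.0],[[0,-0.012,0.001],0,0.0],[[0,-0.012,0],0,0.0],[[0,-0.012,0],0,0.0],[[0,-0.012,0],0,0.0],[[0,-0.006,0],0,0.0],[[0,-0.004,0],0,0.0],[[0,-0.002,0],0,0.0],[[0,-0.002,0],0,0.0],[[0,0,0],0,0.0]]}}

```text
time_s: 23.4
position: [0.5669, 0.1803, 0.2449]
tool_rot: [3.141, 0.001, 0.319]
contact_force: [-3.8, -4.0, -0.0]
width: 0.0197
finger_force: 30.0
```

```bash
python3 - <<'E'
from h import *
st(); gj(-.053,-.185,.2457,18.3)
f=cam('wrist'); wedge(f,.025,.043)
E
```

```text
t 23.4 [0.5669 0.1803 0.2449] [3.1413e+00 1.5000e-03 3.1910e-01] w 0.0197 ff 30.0 F [-3.8 -4.  -0. ] q [-0.72  0.72  0.48  2.04 -0.64  0.53 -1.02]
[0.5632 0.189 ]
t 23.4 shift(tool) [-0.0008 -0.0095 -0.0008] turn -0.0003 rot [3.1413e+00 1.5000e-03 3.1910e-01] q [-0.72  0.72  0.48  2.04 -0.64  0.53 -1.02]
tcp jig [ -52.2 -194.5  244.9]
z [0.0281 0.0303 0.0336] y [-0.2415 -0.0849]
-240: [-87.1,-65.3] z 29.0
-225: [-71.2,-33.5] z 32.1
-210: [-55.5,-35.8] z 32.3
-195: [-43.9,-42.6] z 42.4
-180: [-58.9,-47.4] z 32.9
-165: [-67.3,-50.2] z 32.7
-150: [-86.4,-52.6] z 30.7
-135: [-86.8,-55.1] z 29.6
-120: [-87.0,-57.8] z 29.5
-105: [-87.2,-64.8] z 29.1
-90: [-87.2,-65.4] z 29.1
```

Request:
{"method": "play_rows", "body": {"series": [[[-0.001,-0.002,0],0,0.0],[[0,-0.002,0],0,0.0],[[0,-0.002,0],0,0.0],[[0,-0.002,0],0,0.0],[[0,-0.001,0],0,0.0],[[0,-0.001,0],0,0.0],[[0,-0.001,0],0,0.0],[[0,0,0],0,0.0],[[0,0,0],0,0.0],[[0,0,0],0,0.0]]}}

```text
time_s: 24.7
position: [0.5633, 0.1875, 0.2453]
tool_rot: [3.137, -0.0, 0.316]
contact_force: [-2.0, -13.6, 2.0]
width: 0.0193
finger_force: 30.0
```

```bash
python3 - <<'E'
from h import *
st(); gj(-.053,-.185,.2457,18.3)
E
```

```text
t 24.7 [0.5633 0.1875 0.2453] [ 3.1369e+00 -1.0000e-04  3.1610e-01] w 0.0193 ff 30.0 F [ -2.  -13.6   2. ] q [-0.73  0.72  0.49  2.05 -0.64  0.53 -1.04]
[0.5632 0.189 ]
t 24.7 shift(tool) [ 0.0003 -0.0015 -0.0004] turn -0.0033 rot [ 3.1369e+00 -1.0000e-04  3.1610e-01] q [-0.73  0.72  0.49  2.05 -0.64  0.53 -1.04]
```

Request:
{"method": "play_rows", "body": {"series": [[[0,-0.001,0],0,0.0],[[0,-0.001,0],0,0.0],[[0,-0.001,0],0,0.0],[[0,-0.001,0],0,0.0],[[0,0,0],0,0.0],[[0,0,0],0,0.0],[[0,0,0],0,0.0],[[0,0,0],0,0.0],[[0,0,0],0,0.0],[[0,0,0],0,0.0]]}}

```text
time_s: 25.95
position: [0.5626, 0.189, 0.2457]
tool_rot: [3.134, -0.001, 0.314]
contact_force: [-0.2, -21.7, 5.4]
width: 0.0194
finger_force: 30.1
```

```bash
python3 - <<'E'
from h import *
st(); gj(-.053,-.185,.2457,18.3)
f=cam('wrist'); save(f,'w6.png'); wedge(f,.025,.043); legfit(f,.046,.06)
cv2.imwrite('pics/w6c.png',cv2.resize(f['pixels'][60:300,0:400,::-1],None,fx=2,fy=2))
E
```

```text
t 25.95 [0.5626 0.189  0.2457] [ 3.134e+00 -1.000e-03  3.139e-01] w 0.0194 ff 30.1 F [ -0.2 -21.7   5.4] q [-0.74  0.72  0.49  2.05 -0.64  0.53 -1.04]
[0.5632 0.189 ]
t 25.95 shift(tool) [ 0.0005  0.0002 -0.    ] turn -0.0055 rot [ 3.134e+00 -1.000e-03  3.139e-01] q [-0.74  0.72  0.49  2.05 -0.64  0.53 -1.04]
tcp jig [ -53.5 -184.8  245.7]
z [0.0282 0.0299 0.0342] y [-0.2414 -0.0752]
-245: [-88.0,-66.8] z 28.7
-230: [-88.3,-65.7] z 29.1
-215: [-68.4,-34.9] z 33.7
-200: [-58.1,-37.2] z 33.5
-170: [-56.7,-49.4] z 32.9
-155: [-70.2,-51.7] z 32.7
-140: [-87.8,-53.4] z 29.6
-125: [-86.8,-55.5] z 29.6
-110: [-87.8,-57.9] z 29.3
-95: [-87.5,-65.0] z 29.0
-80: [-88.2,-65.5] z 29.2
n 20753 z [0.0511 0.0523 0.0534]
-200: [-38.3,0.1]
-190: [-47.2,0.1]
-180: [-47.9,0.1]
-170: [-43.9,0.2]
-160: [-43.6,0.3]
-150: [-44.9,0.4]
-140: [-47.1,0.7]
-130: [-48.4,0.4]
-120: [-49.3,0.6]
-110: [-51.2,0.5]
-100: [-52.7,0.7]
-90: [-54.3,0.7]
-80: [-54.3,0.5]
-70: [-56.3,0.7]
-60: [-55.8,0.8]
-50: [-55.7,0.4]
-40: [-55.3,0.8]
-30: [-55.1,0.8]
-20: [-55.4,0.6]
-10: [-54.8,0.8]
0: [-54.6,0.6]
y range [-1.996e-01 -1.000e-04]
```

View pics/w6c.png

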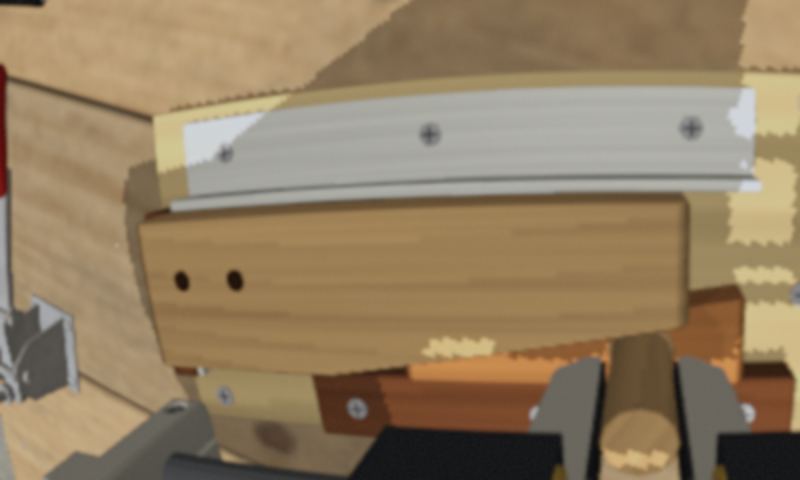

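```bash
python3 -c "
from h import *
print(ctrl.finish_job())"
```

```text
the job is handed in; nothing more can be done
None
```

The leg is turned end for end and lies flat with its head at the end stop and its edge on the fence. The wedge is tight, with its peg about 185 mm from the stop, still gripped and pressed in with about 20 N. The job was handed in at about 26 s of the 64 s allowed, and no verdict came back.

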